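# Offer up the spare breaker to the dead fuse board

## Task

Make the fuse board dead from the changeover box by pressing its red, then its yellow, then its blue button, one at a time, each fully down and let back up. Then grip the black spare breaker, lift it over what lies in between and offer it up to the empty gap in the board's row of white breakers: upright, lined up with the gap and as long-ways as its neighbours (either way round will do), its underside a finger's breadth (about 15 mm) above their flat tops. The breaker must touch nothing on the way and the loose things stay in their places; finish still holding it there, quite still, without lowering it in or letting go.

Things in the scene. Friction and masses are not known exactly. Their poses are not given: they have to be found in the camera images.
- red_button (a joint): travel of the red spring button on the button box, in m: 0 up, 0.006 fully down; straight down, springs back by itself; starts to move at about 1.5 N, fully down at 5 N. Count on at least 0.005 for a full press.
- red_button_top (a point): centre of the top face of the red button: a round cap 28 mm across, in a black collar 44 mm across; its top stands 10 mm above the collar and 22 mm above the box. The three buttons stand in a row 50 mm apart, in any order.
- yellow_button (a joint): travel of the yellow spring button on the button box, in m: 0 up, 0.006 fully down; straight down, springs back by itself; starts to move at about 1.5 N, fully down at 5 N. Count on at least 0.005 for a full press.
- yellow_button_top (a point): centre of the top face of the yellow button: a round cap 28 mm across, in a black collar 44 mm across; its top stands 10 mm above the collar and 22 mm above the box. The three buttons stand in a row 50 mm apart, in any order.
- blue_button (a joint): travel of the blue spring button on the button box, in m: 0 up, 0.006 fully down; straight down, springs back by itself; starts to move at about 1.5 N, fully down at 5 N. Count on at least 0.005 for a full press.
- blue_button_top (a point): centre of the top face of the blue button: a round cap 28 mm across, in a black collar 44 mm across; its top stands 10 mm above the collar and 22 mm above the box. The three buttons stand in a row 50 mm apart, in any order.
- panel: grey changeover button box fixed to the shelf, 90 (x) x 170 (y) x 55 mm high, white face on top carrying the three buttons in a row along its y axis; origin at the centre of its underside
- spare_center (a point): the loose black spare breaker (double pole, about 220 g), standing on its flat 85 x 36 mm back on the shelf; body 85 mm (x) x 36 mm (y, grip across this) ; the flat 36 mm sides run up to 46 mm over the whole length and up to 62 mm over the middle 45 mm; a grey toggle reaches 72 mm. This point is at its middle, 31 mm above its underside; x along the 85 mm length, z up. It is the same either way round.
- slot_mouth (a point): centre of the mouth of the one empty place in the row of white breakers, level with the flat tops of the fitted breakers (62 mm above their feet, 74 mm above the shelf; their toggles rise 10 mm higher). The gap is 40 mm wide along this point's y axis, (open on one side when the empty place is at an end of the row), with an orange strip at the bottom; x is the direction in which the 85 mm length of a breaker lies, z up.
- board: grey fuse board lying on its back, open, fixed to the shelf: a box 200 (x) x 230 (y) mm with walls 60 mm high; a row of four double-breaker places at 38 mm pitch along its y axis, centred; origin at the centre of its underside
- slot: orange strip 83 (x) x 34 (y) x 1 mm at the bottom of the empty place; origin at the centre of its underside, 62 mm below the mouth
- fitted0: white fitted breaker with a blue toggle, same shape as the spare (85 x 36 x 62 mm, toggle to 72 mm), fixed; origin at the centre of its underside, 12 mm above the shelf
- fitted1: white fitted breaker with a blue toggle, same shape as the spare (85 x 36 x 62 mm, toggle to 72 mm), fixed; origin at the centre of its underside, 12 mm above the shelf
- fitted2: white fitted breaker with a red toggle, same shape as the spare (85 x 36 x 62 mm, toggle to 72 mm), fixed; origin at the centre of its underside, 12 mm above the shelf
- tray_low: lower of two stacked clear plastic trays, 100 x 80 x 40 mm, open at the top, loose; origin at the centre of its underside
- tray_top: upper tray, the same, standing on the lower one so that the stack is 80 mm high; loose
- mug: empty white ceramic mug, 80 mm across, 90 mm high, handle to its +y; loose; origin at the centre of its underside
- torch: red torch lying along its x axis, 175 x 46 x 46 mm, black push button; loose; origin at the underside near its middle
- door_stop: steel door stop, 44 mm across, 42 mm high; loose; origin at the centre of its underside
- screwdriver: screwdriver lying along its x axis, about 200 mm long; loose; origin at its underside

How it is judged:
By the outcome, as a careful person would: the job done as asked, in the order asked, and still so for the second after the job is handed in, while the arm keeps its last pose, push and grip.
It also fails if it takes over 70 s, if anything falls off the work surface, if the arm or the gripper's body presses on something with over 40 N, if the wrist force passes 120 N, or if a joint passes its speed limit or range.

## Robot

A 6-joint arm with a two-finger parallel gripper is mounted at the origin on the work surface. World frame = base frame: x ahead of the robot, y to its left, z up, the work surface at z = 0. Lengths are in m, angles in rad, forces in N, time in s.
With the tool pointing down it reaches from about 0.325 to 0.75 m from the base axis. Payload 7.6 kg.
Tool frame: the origin (TCP) lies between the finger pads; the fingertips stand 14 mm ahead of it and the grasp point (between the pads) lies 5 mm behind it (tips_ahead is the distance from the TCP to the fingertips, in m); z points along the fingers, y is the direction in which the jaws open and shut (so a half turn about z gives the same grasp; the last joint's range is limited). The gripper opens to 85 mm and grips with 20 to 120 N. Pads are 22 mm wide; open, the fingers measure 114 mm over their backs; the gripper's body (76 mm by 85 mm) begins 54 mm behind the grasp point. The pads swing forward as they close: fully open they stand 13 mm farther back than shut.
Start: joints at [-1.355, 0.052, 1.401, -0, 1.689, -0.07], TCP at [0.148, -0.504, 0.245] pointing down, gripper open.
Joint ranges: [-2.9, 2.9], [-0.91, 2.17], [0.12, 2.37], [-1.06, 4.2], [0.26, 2.73], [-2.93, 2.93]. Speed limits (rad/s): [2.57, 2.57, 3.01, 3.14, 3.14, 3.14].

## Interface

Orientations are given as a unit quaternion [w, x, y, z].
In Python, from cell import read_state, read_camera, camera_model, sign_off, tips_ahead gives the robot as it stands.
- The arm moves only by the shell command python3 -m handwheel 'ROWS'. ROWS is text: rows parted by semicolons, each of 7 numbers parted by spaces: the closure in counts, from 0 (fully open) to 255 (shut), then the shift along the tool's x, y, z in m, then the turn, a rotation vector about the tool's x, y, z in degrees. In form: fingers dx dy dz ax ay az; .... A call has 1 to 5 rows; each row is the pose to reach, as a shift and turn from the pose measured when the call began, along the tool's axes at that moment; what a row does not reach only later rows make up. A row lasts 1/12 s, in which the tool goes at most 41.7 mm and 7.16 degrees, less where a joint would pass 70% of its speed; a pose out of reach is approached as far as the arm can. A call with a gripper value outside its range is refused whole. The fingers move at their own pace and stop on an object; the grip force is fixed at half the most. Time passes only in rows, so rows that repeat a pose let the fingers close. It gives the time, the measured TCP pose, the force and the opening at its end, in the units of the state.
- read_state(): the state, without advancing time (a new reading comes with each control period).
- read_camera(name): name is "side" or "top"; returns (picture, depth): 400x640x3 uint8, red, green, blue; 400x640 float32, m along the optical axis (not along the pixel's ray), 0 where there is no reading.
- camera_model(name): a dict with "fx", "fy", "cx", "cy" (pixels), "distortion" ([k1, k2, p1, p2, k3] as OpenCV has them; the pictures are not rectified), "R" (3x3) and "t" (3): a world point X has camera coordinates R X + t. Camera axes: x right, y down, z forward; pixel columns grow to the right and rows downward; lengths in m; the calibration is good to about 2 mm. A picture is of the moment at which its call begins. camera_model takes no time and is no camera call.
- sign_off(): hands the job in, once; it reports no verdict.
The state is a dict: "t": time; "joint_positions": joint angles; "qd": joint speeds; "tau": joint torques, N m; "eef_pos": TCP position; "ee_rot": TCP orientation; "ft_force": force on the tool from outside, world axes, zero at the start; "moment": the same for the moment, N m; "opening": finger opening in m.
Only numpy, scipy, OpenCV 4.12 (cv2) and the standard library are available. Lean on these libraries where they do the work, as an engineer would, in place of code of your own. Each camera call takes 0.05 s, during which the arm holds its last target. There are 200 camera calls.

## Working session

There is one attempt and no reset: what is moved stays moved. The work goes in short steps, Python scripts to look and compute and a shell command to move; the robot and the scene stay as the last step left them, time stands still between calls to the robot, and variables do not carry over. Pictures are saved under pics/ and viewed, about 8 in all and at most 12, crops included, and the job is handed in when it is done.

```bash
ls; mkdir -p pics
python3 - <<'E'
from cell import *
import cv2,numpy as np
print(read_state(), tips_ahead)
for n in("top","side"):
    p,d=read_camera(n); cv2.imwrite(f"pics/{n}0.png",p[:,:,::-1]); np.save(f"{n}0.npy",d); m=camera_model(n); print(n,m)
E
```

```text
pics
{'t': 0.0, 'joint_positions': array([-1.35529689e+00,  5.28296549e-02,  1.40172411e+00,  1.10958819e-06,
        1.68861218e+00, -7.03240928e-02]), 'qd': array([ 4.81747599e-04,  1.83467517e-03,  6.96173440e-05,  1.39499977e-03,
        1.35876264e-04, -8.26053955e-05]), 'tau': array([-1.15053113e-03, -3.81667435e+01, -3.60186267e+01, -1.11975221e-04,
        6.08358358e-03, -2.82416198e-05]), 'eef_pos': array([ 0.14797232, -0.50342186,  0.24447645]), 'ee_rot': array([-7.84613753e-04,  9.89805167e-01,  1.42425815e-01, -5.65010713e-05]), 'ft_force': array([-0.47457831, -0.91877631,  0.95601859]), 'moment': array([ 0.00851614, -0.04933624, -0.010051  ]), 'opening': 0.08502893395333652} 0.014
top {'fx': 466.9766146335425, 'fy': 466.9766146335425, 'cx': 315.80837684846585, 'cy': 202.85024290837097, 'distortion': array([0.04113228, 0.        , 0.        , 0.        , 0.        ]), 'R': array([[-0.0196415 , -0.9997928 ,  0.00534415],
       [-0.98032181,  0.01820829, -0.19656453],
       [ 0.1964265 , -0.00909981, -0.98047633]]), 't': array([0.00689925, 0.62752348, 1.35733374])}
side {'fx': 421.1098084504586, 'fy': 421.1098084504586, 'cx': 315.3826629859689, 'cy': 202.73546732142168, 'distortion': array([0.03156406, 0.        , 0.        , 0.        , 0.        ]), 'R': array([[ 0.99617086, -0.08737838, -0.00293841],
       [-0.06003015, -0.65917551, -0.74958924],
       [ 0.06356096,  0.74689535, -0.66189677]]), 't': array([-0.60900811,  0.11500903,  1.09470436])}
```

View pics/top0.png

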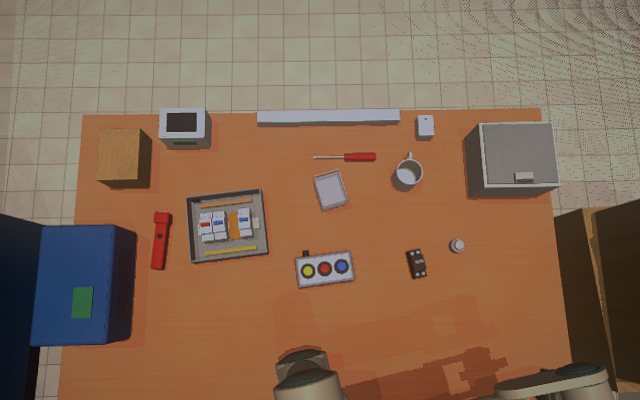

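View pics/side0.png

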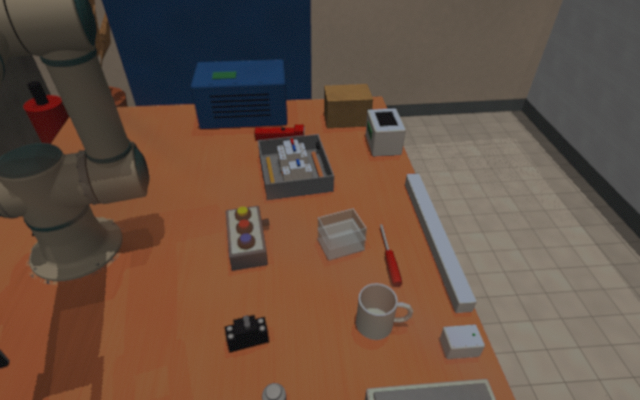

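The top view shows yellow, red and blue at (308,271), (325,269), (342,267). The spare is at (417,263). The board is at (228,226) and its orange gap at about (234,223). The tray stack, at (330,190), and the mug, at (408,173), stand to the far side. Next I'll enlarge these.

```bash
cat > h.py <<'E'
from cell import *
import cv2,numpy as np
from scipy.spatial.transform import Rotation as Rn
def ray(n,px,z):
    m=camera_model(n); K=np.array([[m['fx'],0,m['cx']],[0,m['fy'],m['cy']],[0,0,1]])
    u=cv2.undistortPoints(np.array([px],float),K,m['distortion'])[:,0]
    R=m['R'];c=-R.T@m['t']; d=np.c_[u,np.ones(len(u))]@R
    return c+d*((z-c[2])/d[:,2])[:,None]
def cloud(n,D):
    h,w=D.shape; v,u=np.mgrid[:h,:w]; m=camera_model(n)
    K=np.array([[m['fx'],0,m['cx']],[0,m['fy'],m['cy']],[0,0,1]])
    q=cv2.undistortPoints(np.c_[u.ravel(),v.ravel()].astype(float),K,m['distortion'])[:,0]
    P=(np.c_[q,np.ones(len(q))]*D.reshape(-1,1)-m['t'])@m['R']
    return P.reshape(h,w,3)
def crop(im,x,y,w,h,s):
    c=cv2.resize(im[y:y+h,x:x+w],None,fx=s,fy=s,interpolation=cv2.INTER_CUBIC)
    for i in range(0,w,10): cv2.putText(c,str(x+i),(i*s,8),0,.3,(0,255,0)); cv2.line(c,(i*s,8),(i*s,14),(0,255,0))
    for j in range(0,h,10): cv2.putText(c,str(y+j),(0,j*s+3),0,.3,(0,255,0)); cv2.line(c,(20,j*s),(26,j*s),(0,255,0))
    return c
def P(n,px,z):
    for a,b in zip(px,ray(n,px,z)): print(n,a,b.round(4))
E
python3 - <<'E'
from h import *
a=cv2.imread("pics/top0.png")
A=crop(a,182,184,92,84,6)
B=crop(a,290,244,72,46,6); C=crop(a,396,236,72,46,6)
o=np.zeros((600,800,3),np.uint8)
A=cv2.resize(A,None,fx=.6,fy=.6) if 0 else crop(a,188,200,72,46,11)
o[:506,:792]=A; cv2.imwrite("pics/bd.png",o[:506,:792])
cv2.imwrite("pics/ps.png",np.vstack([crop(a,290,246,72,42,7),crop(a,396,240,72,42,7)]))
C=cloud("top",np.load("top0.npy"))
for p in [(308,271),(325,269),(342,267),(417,263),(380,290),(234,223),(246,225),(330,190),(330,180),(408,160),(190,230),(228,260),(310,283)]: print(p,C[p[1],p[0]].round(4))
E
```

```text
(308, 271) [0.422  0.0218 0.0797]
(325, 269) [ 0.4269 -0.0279  0.0787]
(342, 267) [ 0.4317 -0.0777  0.0789]
(417, 263) [ 0.44   -0.2994  0.0693]
(380, 290) [ 0.3647 -0.1961  0.0032]
(234, 223) [0.5787 0.2509 0.0098]
(246, 225) [0.5619 0.2045 0.073 ]
(330, 190) [ 0.6708 -0.05    0.0447]
(330, 180) [ 0.7032 -0.0509  0.0425]
(408, 160) [ 0.7509 -0.2882  0.0844]
(190, 230) [0.5551 0.379  0.0389]
(228, 260) [0.4647 0.2686 0.0032]
(310, 283) [0.3881 0.0167 0.0576]
```

View pics/bd.png

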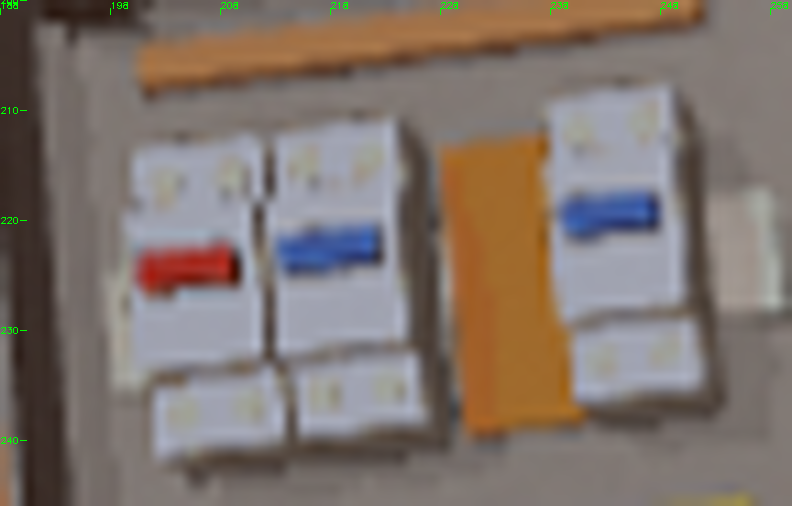

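View pics/ps.png

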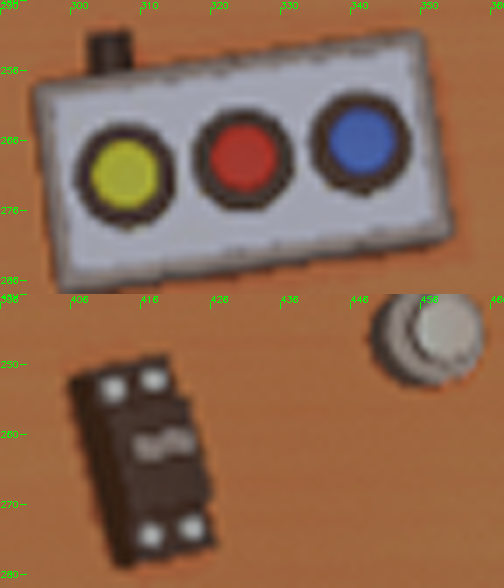

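Readings from the crops:
- **Caps:** yellow (307.8,270.7), red (324.7,268.5), blue (341.4,266.3).
- **Spare screws:** (412,253.4), (418,252), (417.5,274), (423.5,273).
- **Board:** red toggle at (205,224.5), blue toggles at (218,222.7) and (243.3,219.4). The orange strip's left edge runs from (228,213.6) to (230.7,239.5).

Next I'll project these points.

Run:
```python
from h import *
cv=lambda L,s,o:[((x+.5)/s-.5+o[0],(y+.5)/s-.5+o[1]) for x,y in L]
def S(t,L,z):
    r=ray("top",L,z); print(t,r.round(4).tolist()); return r
b=S("caps YRB",cv([(125,173),(243,158),(360,142)],7,(290,246)),.077)
print(np.linalg.norm(np.diff(b,axis=0),axis=1))
s=S("screws",cv([(113,94),(153,86),(151,241),(192,234)],7,(396,240)),.047)
print("mid",s.mean(0), "dir",(s[:2].mean(0)-s[2:].mean(0)).round(4))
S("stoggle",cv([(165,150)],7,(396,240)),.072)
t=S("toggles",cv([(187,270),(330,250),(608,214)],11,(188,200)),.084)
print(np.linalg.norm(np.diff(t,axis=0),axis=1), "gap",t[1]+(t[2]-t[1])/2)
e=S("strip",cv([(442,150),(470,435)],11,(188,200)),.013)
m=S("screws L,R upper",cv([(162,187),(232,177),(304,164),(370,164),(578,130),(650,120)],11,(188,200)),.059)
m=S("screws lower",cv([(181,417),(248,408),(323,393),(390,384),(603,360),(666,350)],11,(188,200)),.059)
a=np.arctan2
print("angles: row(+90)",np.degrees(a(*(t[2]-t[0])[[0,1]])),"strip",np.degrees(a(*(e[0]-e[1])[[1,0]])),"spare",np.degrees(a(*(s[:2].mean(0)-s[2:].mean(0))[[1,0]])))
# depth clusters
C=cloud("top",np.load("top0.npy"))
def box(n,u0,u1,v0,v1,z0,z1):
    q=C[v0:v1,u0:u1].reshape(-1,3);q=q[(q[:,2]>z0)&(q[:,2]<z1)][:,:2].astype(np.float32); print(n,len(q),cv2.minAreaRect(q))
box("spare mid",400,430,244,284,.056,.069)
box("fit L pair",196,230,205,244,.068,.08)
box("fit R",236,256,204,240,.068,.08)
box("board",182,274,184,268,.04,.1)
S0=cloud("side",np.load("side0.npy"))
q=S0.reshape(-1,3)
for n,lo,hi in [("tray",(.55,-.13),(.75,.05)),("spare",(.36,-.38),(.5,-.24)),("mug",(.63,-.37),(.8,-.2)),("panel",(.35,-.13),(.5,.1))]:
    k=q[(q[:,0]>lo[0])&(q[:,0]<hi[0])&(q[:,1]>lo[1])&(q[:,1]<hi[1])&(q[:,2]>.03)]; print(n,len(k),k.min(0),k.max(0))
```

```text
caps YRB [[0.4242, 0.0235, 0.077], [0.4295, -0.0259, 0.077], [0.4352, -0.075, 0.077]]
[0.04964917 0.0494009 ]
screws [[0.4716, -0.2904, 0.047], [0.4747, -0.3078, 0.047], [0.409, -0.3027, 0.047], [0.4116, -0.3202, 0.047]]
mid [ 0.44171638 -0.30526126  0.047     ] dir [0.0628 0.0124 0.    ]
stoggle [[0.4456, -0.3054, 0.072]]
toggles [[0.5653, 0.3251, 0.084], [0.57, 0.287, 0.084], [0.5784, 0.2125, 0.084]]
[0.03837943 0.07488556] gap [0.57417163 0.24975035 0.084     ]
strip [[0.6096, 0.2704, 0.013], [0.5281, 0.2611, 0.013]]
screws L,R upper [[0.5924, 0.3383, 0.059], [0.5948, 0.3193, 0.059], [0.5981, 0.2997, 0.059], [0.5977, 0.2816, 0.059], [0.6062, 0.2248, 0.059], [0.6086, 0.205, 0.059]]
screws lower [[0.5289, 0.3313, 0.059], [0.531, 0.3133, 0.059], [0.5347, 0.2931, 0.059], [0.5368, 0.2749, 0.059], [0.5422, 0.2172, 0.059], [0.5446, 0.2, 0.059]]
angles: row(+90) 173.37799470686835 strip 6.514809928154721 spare 11.138202347146736
spare mid 163 ((0.4415190517902374, -0.3060292601585388), (0.047201063483953476, 0.03596632927656174), 9.275283813476562)
fit L pair 302 ((0.5652907490730286, 0.30601567029953003), (0.04558534547686577, 0.07387477159500122), 6.535373687744141)
fit R 148 ((0.5754126310348511, 0.2121727168560028), (0.04560641571879387, 0.03567458689212799), 5.51446533203125)
board 1790 ((0.5685819983482361, 0.2687280774116516), (0.20340213179588318, 0.2297409623861313), 6.187613487243652)
tray 1571 [ 0.61504922 -0.10502988  0.03005791] [7.30366295e-01 3.89092115e-05 8.39292299e-02]
spare 934 [ 0.39764282 -0.33413211  0.03008816] [ 0.48678748 -0.28277917  0.07629886]
mug 1523 [ 0.67394206 -0.33243206  0.03009689] [ 0.78707397 -0.25106971  0.09410048]
panel 1955 [ 0.37815102 -0.11939446  0.03008923] [0.4868559  0.05714414 0.08318142]
```

```bash
cat >> h.py <<'E'
def go(x,y,z,yaw):
    s=read_state(); w,*v=s['ee_rot']; R=Rn.from_quat([*v,w])
    a=np.radians(yaw); T=Rn.from_matrix(np.array([[np.cos(a),np.sin(a),0],[np.sin(a),-np.cos(a),0],[0,0,-1]]))
    print("t %.2f"%s['t'],"pos",s['eef_pos'].round(4),"F",s['ft_force'].round(2),"open %.4f"%s['opening'])
    d=R.inv().apply(np.array([x,y,z])-s['eef_pos'])*1000
    print(" to go mm",d.round(1),"|%.0f|"%np.linalg.norm(d),"turn deg",np.degrees((R.inv()*T).as_rotvec()).round(2),"tool tilt",np.degrees(R.as_matrix()[:,2][:2]).round(2))
E
python3 -c "
from h import *
go(.4295,-.0259,.12,6.5)"
```

```text
t 0.10 pos [ 0.148  -0.5035  0.2446] F [-1.05  0.09 -0.06] open 0.0851
 to go mm [ 404.7 -378.7  125.1] |568| turn deg [-0.08 -0.    9.87] tool tilt [-0.01  0.08]
```

```bash
python3 -m handwheel '255 0.027 -0.025 0 0 0 2; 255 0.054 -0.050 0 0 0 4; 255 0.081 -0.076 0 0 0 6; 255 0.108 -0.101 0 0 0 8; 255 0.135 -0.126 0 0 0 9.9'; python3 -c "
from h import *
go(.4295,-.0259,.12,6.5)"
```

```text
t: 0.52
eef_pos: [0.2423, -0.3428, 0.2443]
ee_rot: [-0.001, 0.998, 0.055, -0.0]
ft_force: [0.3, -0.2, 0.4]
opening: 0.0254
t 0.52 pos [ 0.2423 -0.3428  0.2443] F [ 0.25 -0.15  0.42] open 0.0254
 to go mm [ 221.1 -294.1  124.8] |388| turn deg [-0.12  0.02 -0.16] tool tilt [-0.03  0.11]
```

```bash
python3 -m handwheel '255 0.022 -0.030 0 0 0 0; 255 0.044 -0.060 0 0 0 0; 255 0.066 -0.089 0 0 0 0; 255 0.088 -0.118 0 0 0 0; 255 0.110 -0.147 0 0 0 0'; python3 -m handwheel '255 0.022 -0.030 0 0 0 0; 255 0.044 -0.060 0 0 0 0; 255 0.066 -0.089 0 0 0 0; 255 0.088 -0.118 0 0 0 0; 255 0.105 -0.140 0 0 0 0'; python3 -c "
from h import *
go(.4295,-.0259,.12,6.5)"
```

```text
t: 0.93
eef_pos: [0.3358, -0.1828, 0.2444]
ee_rot: [-0.001, 0.998, 0.055, -0.0]
ft_force: [-0.1, -1.0, -0.5]
opening: -0.0001
t: 1.35
eef_pos: [0.4253, -0.0296, 0.2443]
ee_rot: [-0.001, 0.998, 0.056, -0.0]
ft_force: [1.0, -0.4, -0.2]
opening: 0.0
t 1.35 pos [ 0.4253 -0.0296  0.2443] F [ 0.96 -0.37 -0.16] open 0.0000
 to go mm [  4.6  -2.9 124.3] |124| turn deg [-0.14  0.03 -0.09] tool tilt [-0.04  0.14]
```

```bash
python3 -m handwheel '255 0.0046 -0.0029 0.035 0 0 0; 255 0.0046 -0.0029 0.070 0 0 0; 255 0.0046 -0.0029 0.105 0 0 0; 255 0.0046 -0.0029 0.134 0 0 0; 255 0.0046 -0.0029 0.134 0 0 0'; python3 -c "
from h import *
go(.4295,-.0259,.091,6.5)
p,d=read_camera('side'); cv2.imwrite('pics/r1.png',crop(p[:,:,::-1].copy(),190,160,110,120,5))"
```

```text
t: 1.77
eef_pos: [0.4257, -0.0252, 0.104]
ee_rot: [-0.002, 0.998, 0.056, -0.006]
ft_force: [-0.6, -0.6, -0.9]
opening: 0.0002
t 1.77 pos [ 0.4257 -0.0252  0.104 ] F [-0.63 -0.56 -0.91] open 0.0002
 to go mm [ 3.9  1.2 13. ] |14| turn deg [-0.31  0.68 -0.07] tool tilt [-0.71  0.24]
```

View pics/r1.png

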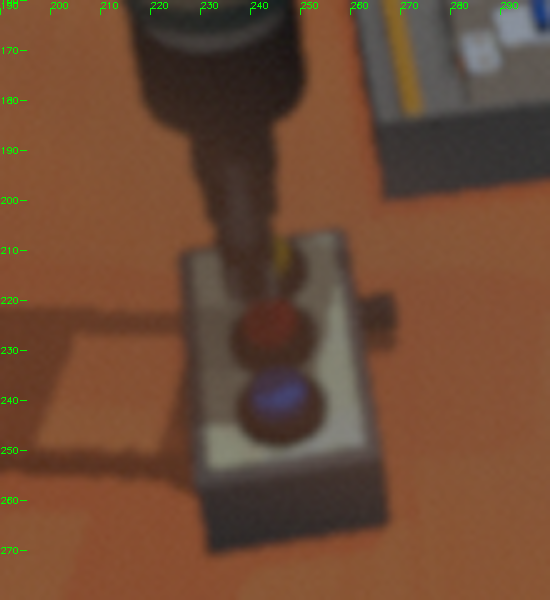

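The shut fingers hang just above the red cap, with their tips at (240,219) and the red cap at (243,225). I'll settle and correct before pressing.

```bash
python3 -m handwheel '255 0.0039 0.0012 0 0 0 0; 255 0.0039 0.0012 0 0 0 0; 255 0.0039 0.0012 0 0 0 0'; python3 -c "
from h import *
go(.4295,-.0259,.091,6.5)"
```

```text
t: 2.07
eef_pos: [0.4327, -0.0265, 0.1098]
ee_rot: [-0.002, 0.998, 0.056, -0.002]
ft_force: [0.3, -0.0, 0.1]
opening: 0.0
t 2.07 pos [ 0.4327 -0.0265  0.1098] F [ 0.31 -0.04  0.09] open 0.0000
 to go mm [-3.1 -0.9 18.8] |19| turn deg [-0.2   0.22 -0.09] tool tilt [-0.24  0.17]
```

```bash
python3 -m handwheel '255 -0.003 -0.0009 0.010 0 0.2 0; 255 -0.003 -0.0009 0.012 0 0.2 0; 255 -0.003 -0.0009 0.013 0 0.2 0;255 -0.003 -0.0009 0.013 0 0.2 0;255 -0.003 -0.0009 0.013 0 0.2 0'; python3 -c "
from h import *
go(.4295,-.0259,.091,6.5)"
```

```text
t: 2.48
eef_pos: [0.4296, -0.026, 0.0968]
ee_rot: [-0.002, 0.998, 0.056, -0.0]
ft_force: [1.1, -0.6, -0.5]
opening: -0.0003
t 2.48 pos [ 0.4296 -0.026   0.0968] F [ 1.12 -0.59 -0.53] open -0.0003
 to go mm [-0.1 -0.1  5.8] |6| turn deg [-0.19  0.02 -0.09] tool tilt [-0.04  0.19]
```

```bash
python3 -m handwheel '255 0 0 0.003 0 0 0; 255 0 0 0.006 0 0 0; 255 0 0 0.008 0 0 0;255 0 0 0.009 0 0 0;255 0 0 0.009 0 0 0'; python3 -m handwheel '255 0 0 0.001 0 0 0; 255 0 0 0.002 0 0 0; 255 0 0 0.002 0 0 0'
```

```text
t: 2.9
eef_pos: [0.4298, -0.026, 0.088]
ee_rot: [-0.002, 0.998, 0.056, -0.0]
ft_force: [0.1, 0.8, 2.9]
opening: -0.0004
t: 3.15
eef_pos: [0.4298, -0.026, 0.086]
ee_rot: [-0.002, 0.998, 0.056, 0.0]
ft_force: [-1.1, 0.6, 4.0]
opening: -0.0
```

```bash
python3 -m handwheel '255 0 0 0.001 0 0 0; 255 0 0 0.002 0 0 0; 255 0 0 0.002 0 0 0'; python3 -m handwheel '255 0 0 0.001 0 0 0; 255 0 0 0.001 0 0 0'
```

```text
t: 3.4
eef_pos: [0.4299, -0.026, 0.0849]
ee_rot: [-0.002, 0.998, 0.056, 0.0]
ft_force: [-5.5, 0.6, 11.7]
opening: 0.0
t: 3.57
eef_pos: [0.4299, -0.026, 0.0849]
ee_rot: [-0.002, 0.998, 0.056, -0.0]
ft_force: [-6.5, 0.5, 12.5]
opening: -0.0002
```

Red is against its stop: z holds at 0.0849 while the force rises to 12 N. Now I'll release it and go to yellow.

```bash
python3 -m handwheel '255 0 0 -0.005 0 0 0; 255 0 0 -0.012 0 0 0; 255 0 0 -0.022 0 0 0; 255 0 0 -0.025 0 0 0; 255 0 0 -0.025 0 0 0'; python3 -c "
from h import *
go(.4242,.0235,.096,6.5)"
```

```text
t: 3.98
eef_pos: [0.4305, -0.0261, 0.1109]
ee_rot: [-0.001, 0.998, 0.056, 0.001]
ft_force: [0.1, -0.6, -0.9]
opening: -0.0004
t 3.98 pos [ 0.4305 -0.0261  0.1109] F [ 0.06 -0.63 -0.91] open -0.0004
 to go mm [ -0.7 -50.   15.1] |52| turn deg [-0.15 -0.11 -0.09] tool tilt [0.09 0.16]
```

```bash
python3 -m handwheel '255 0 -0.015 0 0 0 0; 255 -0.0005 -0.030 0 0 0 0; 255 -0.0007 -0.045 0 0 0 0; 255 -0.0007 -0.050 0 0 0 0; 255 -0.0007 -0.050 0.002 0 0 0'; python3 -m handwheel '255 0 0 0.004 0 0 0; 255 0 0 0.008 0 0 0; 255 0 0 0.010 0 0 0;255 0 0 0.010 0 0 0'; python3 -c "
from h import *
go(.4242,.0235,.0845,6.5)"
```

```text
t: 4.4
eef_pos: [0.4241, 0.0242, 0.109]
ee_rot: [-0.001, 0.998, 0.057, 0.001]
ft_force: [-0.6, 0.5, -0.2]
opening: -0.0003
t: 4.73
eef_pos: [0.4238, 0.0237, 0.0981]
ee_rot: [-0.001, 0.998, 0.056, 0.0]
ft_force: [0.8, 0.1, 0.1]
opening: 0.0002
t 4.73 pos [0.4238 0.0237 0.0981] F [0.85 0.13 0.07] open 0.0002
 to go mm [ 0.4  0.3 13.6] |14| turn deg [-0.16 -0.03 -0.03] tool tilt [0.01 0.16]
```

```bash
python3 -m handwheel '255 0.0004 0.0003 0.003 0 0 0; 255 0.0004 0.0003 0.006 0 0 0; 255 0.0004 0.0003 0.009 0 0 0;255 0.0004 0.0003 0.011 0 0 0;255 0.0004 0.0003 0.012 0 0 0'; python3 -m handwheel '255 0 0 0.001 0 0 0; 255 0 0 0.002 0 0 0; 255 0 0 0.003 0 0 0; 255 0 0 0.003 0 0 0'
```

```text
t: 5.15
eef_pos: [0.4243, 0.0232, 0.0862]
ee_rot: [-0.001, 0.998, 0.056, 0.0]
ft_force: [-1.4, -2.6, 5.0]
opening: 0.0003
t: 5.48
eef_pos: [0.4244, 0.0232, 0.0848]
ee_rot: [-0.001, 0.998, 0.056, 0.0]
ft_force: [-8.9, -1.5, 16.4]
opening: 0.0001
```

Yellow has bottomed too, at z 0.0848 and 16 N. Next is blue; I'll lift to 0.11 and pass over red.

```bash
python3 -m handwheel '255 0 0 -0.005 0 0 0; 255 0 0 -0.012 0 0 0; 255 0 0 -0.025 0 0 0; 255 0 0 -0.030 0 0 0; 255 0 0 -0.030 0 0 0'; python3 -c "
from h import *
go(.4352,-.075,.110,6.5)"
```

```text
t: 5.9
eef_pos: [0.4252, 0.0232, 0.116]
ee_rot: [-0.001, 0.998, 0.056, 0.002]
ft_force: [-0.5, -0.0, 0.7]
opening: 0.0003
t 5.90 pos [0.4252 0.0232 0.116 ] F [-0.45 -0.05  0.69] open 0.0003
 to go mm [-1.1 98.8  5.8] |99| turn deg [-0.1  -0.19 -0.03] tool tilt [0.18 0.12]
```

```bash
python3 -m handwheel '255 0 0.025 0 0 0 0; 255 -0.0006 0.050 0 0 0 0; 255 -0.001 0.075 0 0 0 0; 255 -0.0011 0.095 0 0 0 0; 255 -0.0011 0.0988 0 0 0 0'; python3 -m handwheel '255 0 0 0.004 0 0 0; 255 0 0 0.008 0 0 0; 255 0 0 0.012 0 0 0;255 0 0 0.016 0 0 0;255 0 0 0.016 0 0 0'; python3 -c "
from h import *
go(.4352,-.075,.0845,6.5)"
```

```text
t: 6.32
eef_pos: [0.435, -0.0772, 0.1151]
ee_rot: [-0.001, 0.998, 0.055, 0.001]
ft_force: [0.1, 0.6, 0.4]
opening: -0.0002
t: 6.73
eef_pos: [0.4345, -0.0763, 0.0979]
ee_rot: [-0.001, 0.998, 0.056, 0.0]
ft_force: [-0.1, 0.5, -0.5]
opening: 0.0005
t 6.73 pos [ 0.4345 -0.0763  0.0979] F [-0.1   0.48 -0.54] open 0.0005
 to go mm [ 0.8 -1.1 13.4] |13| turn deg [-0.13 -0.04 -0.1 ] tool tilt [0.03 0.14]
```

```bash
python3 -m handwheel '255 0.0008 -0.0011 0.003 0 0 0; 255 0.0008 -0.0011 0.006 0 0 0; 255 0.0008 -0.0011 0.009 0 0 0;255 0.0008 -0.0011 0.011 0 0 0;255 0.0008 -0.0011 0.012 0 0 0'; python3 -m handwheel '255 0 0 0.001 0 0 0; 255 0 0 0.002 0 0 0; 255 0 0 0.003 0 0 0; 255 0 0 0.003 0 0 0'
```

```text
t: 7.15
eef_pos: [0.4352, -0.0747, 0.0859]
ee_rot: [-0.002, 0.998, 0.056, 0.0]
ft_force: [-1.3, 3.5, 4.7]
opening: 0.0
t: 7.48
eef_pos: [0.4354, -0.0747, 0.0848]
ee_rot: [-0.002, 0.998, 0.056, 0.0]
ft_force: [-8.8, 3.2, 17.3]
opening: -0.0002
```

Blue bottomed at z 0.0848 and 17 N. I'll lift away and go to the spare.

```bash
python3 -m handwheel '255 0 0 -0.005 0 0 0; 255 0 0 -0.015 0 0 0; 255 0 0 -0.045 0 0 0; 255 0 0 -0.080 0 0 0; 255 0 0 -0.100 0 0 0'; python3 -c "
from h import *
go(.4417,-.3056,.18,10)"
```

```text
t: 7.9
eef_pos: [0.436, -0.0755, 0.1885]
ee_rot: [-0.001, 0.998, 0.056, 0.002]
ft_force: [0.3, -0.6, 0.5]
opening: 0.0002
t 7.90 pos [ 0.436  -0.0755  0.1885] F [ 0.26 -0.57  0.54] open 0.0002
 to go mm [-20.  229.3   8.1] |230| turn deg [-0.05 -0.26 -3.6 ] tool tilt [0.25 0.09]
```

```bash
python3 -m handwheel '255 -0.003 0.035 0 0 0 -1; 100 -0.006 0.070 0 0 0 -2; 0 -0.009 0.105 0 0 0 -3; 0 -0.012 0.140 0 0 0 -3.6; 0 -0.015 0.175 0 0 0 -3.6'; python3 -m handwheel '0 -0.002 0.025 0 0 0 0; 0 -0.004 0.050 0 0 0 0; 0 -0.005 0.058 0 0 0 0; 0 -0.005 0.058 0 0 0 0; 0 -0.005 0.058 0 0 0 0'; python3 -c "
from h import *
go(.4417,-.3056,.12,10)"
```

```text
t: 8.32
eef_pos: [0.4403, -0.253, 0.1885]
ee_rot: [-0.0, 0.996, 0.087, 0.002]
ft_force: [-0.5, -0.2, 0.7]
opening: 0.0484
t: 8.73
eef_pos: [0.4453, -0.3107, 0.1883]
ee_rot: [-0.0, 0.996, 0.087, 0.002]
ft_force: [-0.3, -0.2, -0.1]
opening: 0.0856
t 8.73 pos [ 0.4453 -0.3107  0.1883] F [-0.29 -0.23 -0.13] open 0.0856
 to go mm [-2.9 -5.6 68.3] |69| turn deg [-0.03 -0.25 -0.01] tool tilt [0.24 0.08]
```

```bash
python3 -m handwheel '0 -0.003 -0.0056 0.02 0 -0.2 0; 0 -0.003 -0.0056 0.04 0 -0.2 0; 0 -0.003 -0.0056 0.06 0 -0.2 0; 0 -0.003 -0.0056 0.068 0 -0.2 0;0 -0.003 -0.0056 0.068 0 -0.2 0'; python3 -c "
from h import *
go(.4417,-.3056,.033,10)
p,d=read_camera('top'); cv2.imwrite('pics/g1.png',crop(p[:,:,::-1].copy(),380,220,90,75,7))"
```

```text
t: 9.15
eef_pos: [0.4409, -0.3038, 0.1184]
ee_rot: [-0.002, 0.996, 0.088, -0.001]
ft_force: [-0.6, 0.1, -0.2]
opening: 0.0854
t 9.15 pos [ 0.4409 -0.3038  0.1184] F [-0.58  0.13 -0.22] open 0.0854
 to go mm [ 0.6  2.3 85.4] |85| turn deg [-0.22  0.1   0.07] tool tilt [-0.14  0.19]
```

View pics/g1.png

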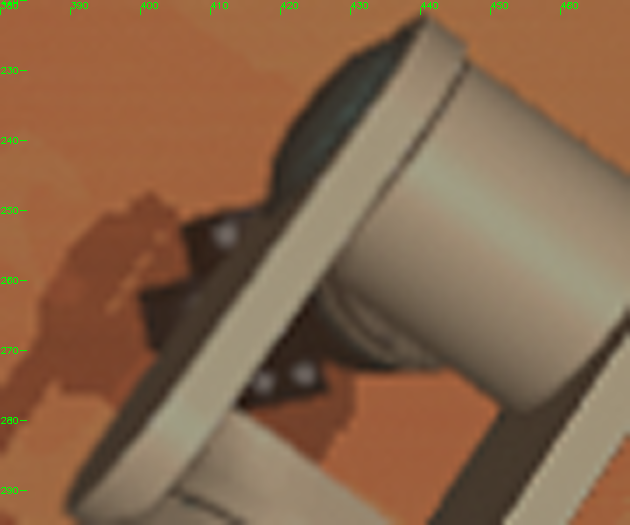

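The spare is undisturbed: its screws are still at (411,253) and (417,274), and one finger hangs to its left at (402,265). I'll descend and close.

```bash
python3 -m handwheel '0 0.0006 0.0023 0.015 0 0 0; 0 0.0006 0.0023 0.03 0 0 0; 0 0.0006 0.0023 0.045 0 0 0; 0 0.0006 0.0023 0.060 0 0 0;0 0.0006 0.0023 0.070 0 0 0'; python3 -m handwheel '0 0 0 0.005 0 0 0; 0 0 0 0.01 0 0 0; 0 0 0 0.013 0 0 0; 0 0 0 0.013 0 0 0'; python3 -c "
from h import *
go(.4417,-.3056,.033,10)"
```

```text
t: 9.62
eef_pos: [0.4431, -0.3065, 0.0505]
ee_rot: [-0.0, 0.996, 0.088, 0.0]
ft_force: [0.1, -0.2, -0.1]
opening: 0.0854
t: 9.95
eef_pos: [0.4432, -0.3065, 0.0377]
ee_rot: [-0.0, 0.996, 0.088, 0.001]
ft_force: [-0.6, 0.4, 1.3]
opening: 0.0855
t 9.95 pos [ 0.4432 -0.3065  0.0377] F [-0.57  0.36  1.31] open 0.0855
 to go mm [-1.3 -1.2  4.7] |5| turn deg [-0.03 -0.06  0.09] tool tilt [0.05 0.04]
```

```bash
python3 -m handwheel '0 -0.0013 -0.0012 0.003 0 0 0; 0 -0.0013 -0.0012 0.0047 0 0 0; 0 -0.0013 -0.0012 0.0047 0 0 0; 60 -0.0013 -0.0012 0.0047 0 0 0; 100 -0.0013 -0.0012 0.0047 0 0 0'; python3 -m handwheel '150 0 0 0 0 0 0; 255 0 0 0 0 0 0; 255 0 0 0 0 0 0; 255 0 0 0 0 0 0; 255 0 0 0 0 0 0';python3 -m handwheel '255 0 0 0 0 0 0; 255 0 0 0 0 0 0; 255 0 0 0 0 0 0'; python3 -c "
from h import *
go(.4417,-.3056,.033,10)"
```

```text
t: 10.37
eef_pos: [0.4418, -0.3057, 0.0332]
ee_rot: [-0.0, 0.996, 0.088, 0.001]
ft_force: [0.7, -0.3, 0.8]
opening: 0.0641
t: 10.78
eef_pos: [0.442, -0.3059, 0.0336]
ee_rot: [0.0, 0.996, 0.088, 0.001]
ft_force: [0.2, -0.3, 2.2]
opening: 0.0353
t: 11.03
eef_pos: [0.442, -0.3059, 0.0336]
ee_rot: [0.0, 0.996, 0.088, 0.001]
ft_force: [-0.1, 0.1, 2.1]
opening: 0.035
t 11.03 pos [ 0.442  -0.3059  0.0336] F [-0.13  0.14  2.06] open 0.0350
 to go mm [-0.3 -0.3  0.6] |1| turn deg [ 0.02 -0.1   0.08] tool tilt [0.1 0. ]
```

Gripped at 35 mm opening. Lifting straight up.

```bash
python3 -m handwheel '255 0 0 -0.010 0 0 0; 255 0 0 -0.035 0 0 0; 255 0 0 -0.070 0 0 0; 255 0 0 -0.105 0 0 0; 255 0 0 -0.140 0 0 0'; python3 -m handwheel '255 0 0 -0.025 0 0 0; 255 0 0 -0.045 0 0 0; 255 0 0 -0.050 0 0 0; 255 0 0 -0.050 0 0 0'; python3 -c "
from h import *
go(.5718,.2497,.225,6.5)"
```

```text
t: 11.45
eef_pos: [0.4413, -0.3054, 0.1752]
ee_rot: [-0.0, 0.996, 0.088, 0.0]
ft_force: [0.1, -0.6, -1.9]
opening: 0.0353
t: 11.78
eef_pos: [0.4415, -0.3057, 0.2268]
ee_rot: [0.001, 0.996, 0.088, 0.002]
ft_force: [-0.0, 0.3, -2.5]
opening: 0.0352
t 11.78 pos [ 0.4415 -0.3057  0.2268] F [-0.03  0.26 -2.5 ] open 0.0352
 to go mm [ 225.5 -524.     1.6] |570| turn deg [ 0.09 -0.17  3.58] tool tilt [ 0.18 -0.06]
```

Force −2.2 N matches 220 g. Traversing high.

```bash
python3 -m handwheel '255 0.010 -0.024 0 0 0 0.7; 255 0.022 -0.052 0 0 0 1.4; 255 0.036 -0.083 0 0 0 2.1; 255 0.050 -0.115 0 0 0 2.8; 255 0.064 -0.148 0 0 0 3.6'; python3 -m handwheel '255 0.013 -0.031 0 0 0 0; 255 0.027 -0.062 0 0 0 0; 255 0.041 -0.094 0 0 0 0; 255 0.055 -0.126 0 0 0 0; 255 0.069 -0.158 0 0 0 0'; python3 -c "
from h import *
go(.5718,.2497,.225,6.5)"
```

```text
t: 12.2
eef_pos: [0.4779, -0.1471, 0.2241]
ee_rot: [-0.0, 0.998, 0.056, -0.0]
ft_force: [0.2, 0.1, -2.3]
opening: 0.0354
t: 12.62
eef_pos: [0.5281, 0.0193, 0.2215]
ee_rot: [-0.0, 0.998, 0.056, -0.002]
ft_force: [1.8, 0.3, -1.8]
opening: 0.0356
t 12.62 pos [0.5281 0.0193 0.2215] F [ 1.77  0.35 -1.8 ] open 0.0356
 to go mm [  69.1 -224.    -3.5] |234| turn deg [-0.07  0.28 -0.09] tool tilt [-0.28  0.04]
```

```bash
python3 -m handwheel '255 0.010 -0.031 0 0 0 0; 255 0.020 -0.062 0 0 0 0; 255 0.029 -0.094 0 0 0 0; 255 0.039 -0.126 0 0 0 0; 255 0.048 -0.155 0 0 0 0'; python3 -m handwheel '255 0.008 -0.026 0 0 0 0; 255 0.015 -0.050 0 0 0 0; 255 0.020 -0.065 0 0 0 0; 255 0.020 -0.065 0 0 0 0; 255 0.020 -0.065 0 0 0 0'; python3 -c "
from h import *
go(.5718,.2497,.165,6.5)"
```

```text
t: 13.03
eef_pos: [0.5577, 0.1806, 0.2185]
ee_rot: [-0.0, 0.998, 0.056, -0.005]
ft_force: [0.8, -0.6, -2.1]
opening: 0.0354
t: 13.45
eef_pos: [0.5695, 0.2476, 0.2156]
ee_rot: [0.001, 0.998, 0.057, -0.007]
ft_force: [-0.5, 0.4, -1.3]
opening: 0.0355
t 13.45 pos [0.5695 0.2476 0.2156] F [-0.48  0.36 -1.33] open 0.0355
 to go mm [ 3.2 -1.8 50.6] |51| turn deg [0.03 0.77 0.01] tool tilt [-0.77 -0.12]
```

```bash
python3 -m handwheel '255 0.003 -0.0018 0.012 0 0.8 0; 255 0.0032 -0.0018 0.025 0 0.8 0; 255 0.0032 -0.0018 0.040 0 0.8 0; 255 0.0032 -0.0018 0.050 0 0.8 0; 255 0.0032 -0.0018 0.050 0 0.8 0'; python3 -m handwheel '255 0 0 0 0 0 0; 255 0 0 0 0 0 0;255 0 0 0 0 0 0'; python3 -c "
from h import *
go(.5718,.2497,.1226,6.5)
p,d=read_camera('side'); cv2.imwrite('pics/s2.png',crop(p[:,:,::-1].copy(),240,100,110,110,5)); np.save('side2.npy',d)"
```

```text
t: 13.87
eef_pos: [0.5703, 0.2483, 0.1615]
ee_rot: [0.001, 0.998, 0.056, -0.003]
ft_force: [-0.7, -0.2, -2.0]
opening: 0.0354
t: 14.12
eef_pos: [0.5705, 0.2481, 0.1621]
ee_rot: [0.001, 0.998, 0.056, -0.003]
ft_force: [0.2, 0.5, -1.2]
opening: 0.0357
t 14.12 pos [0.5705 0.2481 0.1621] F [ 0.23  0.48 -1.23] open 0.0357
 to go mm [ 1.6 -1.6 39.5] |40| turn deg [ 0.12  0.31 -0.07] tool tilt [-0.3  -0.16]
```

View pics/s2.png

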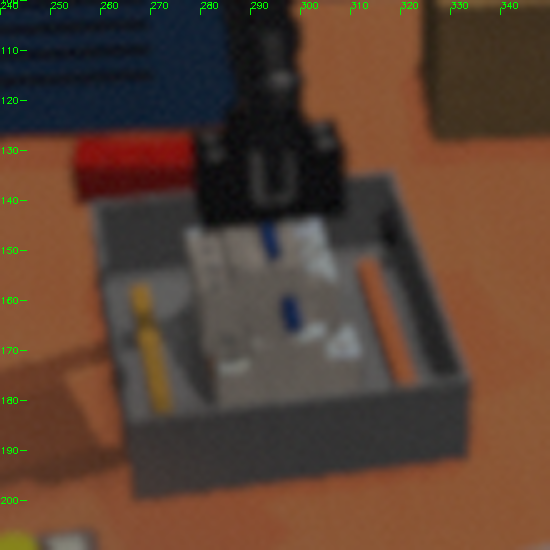

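The black breaker hangs level above the board. Its near lower edge runs from (280,144.5) to (308,142), and nothing touches. I'll measure it in the hand against the gap using side depth and projection.

Run:
```python
from h import *
cv=lambda L,s,o:[((x+.5)/s-.5+o[0],(y+.5)/s-.5+o[1]) for x,y in L]
r=ray("side",cv([(203,226),(343,212)],5,(240,100)),.1285)
print("bottom corners",r.round(4).tolist(),np.linalg.norm(r[1]-r[0]),"yaw",np.degrees(np.arctan2(*(r[1]-r[0])[[1,0]])))
a=np.radians(6.5); n=np.array([-np.sin(a),np.cos(a)]); print("centre from corners",r.mean(0)[:2]+.018*n)
S=cloud("side",np.load("side2.npy")); C=S.reshape(-1,3)
k=C[(C[:,2]>.10)&(C[:,2]<.20)&(C[:,0]>.5)&(C[:,0]<.65)&(C[:,1]>.21)&(C[:,1]<.26)]
l=np.array([np.cos(a),np.sin(a)])
low=k[(k[:,2]<.165)]
print("held: n",len(low),"zmin %.4f"%low[:,2].min(),"along",np.percentile(low[:,:2]@l,[0.5,1,99,99.5]).round(4),"face n pct",np.percentile(low[:,:2]@n,[5,25,50]).round(4))
C0=cloud("side",np.load("side0.npy")).reshape(-1,3)
for nm,x,y in[("R",.5757,.212),("L2",.5672,.2873)]:
    c=np.array([x,y]); q=C0[:,:2]-c
    k=C0[(abs(q@n)<.022)&(abs(q@l)<.06)&(C0[:,2]>.066)&(C0[:,2]<.08)]
    print(nm,len(k),cv2.minAreaRect(k[:,:2].astype(np.float32)),"z",np.median(k[:,2]))
print("TCP along,n",np.array([.5705,.2481])@l,np.array([.5705,.2481])@n,"slot",np.array([.5718,.2497])@l,np.array([.5718,.2497])@n)
```

```text
bottom corners [[0.5302, 0.2341, 0.1285], [0.6119, 0.2413, 0.1285]] 0.08200709993661263 yaw 5.028529982595827
centre from corners [0.56898522 0.25559219]
held: n 309 zmin 0.1276 along [0.5518 0.5518 0.6368 0.6369] face n pct [0.1572 0.1617 0.1637]
R 129 ((0.5742224454879761, 0.2107515186071396), (0.04546169564127922, 0.04100237786769867), 6.537771701812744) z 0.07437525860306929
L2 122 ((0.5661712288856506, 0.2871575951576233), (0.04547135904431343, 0.0430670790374279), 5.544462203979492) z 0.07424179582604194
TCP along,n 0.5949184609993108 0.18192274393877056 slot 0.5963912295537189 0.18336529472995483
```

```bash
python3 -m handwheel '255 0.0011 -0.0014 0.008 0.1 0.3 0; 255 0.0011 -0.0014 0.016 0.1 0.3 0; 255 0.0011 -0.0014 0.024 0.1 0.3 0; 255 0.0011 -0.0014 0.031 0.1 0.3 0; 255 0.0011 -0.0014 0.034 0.1 0.3 0'; python3 -m handwheel '255 0 0 0 0 0 0;255 0 0 0 0 0 0;255 0 0 0 0 0 0'; python3 -c "
from h import *
go(.5715,.2494,.123,6.5)"
```

```text
t: 14.58
eef_pos: [0.5707, 0.2494, 0.1261]
ee_rot: [0.001, 0.998, 0.056, -0.001]
ft_force: [-0.1, 0.4, -2.0]
opening: 0.0353
t: 14.83
eef_pos: [0.5708, 0.2494, 0.1263]
ee_rot: [0.001, 0.998, 0.056, -0.001]
ft_force: [0.1, -0.4, -1.1]
opening: 0.0355
t 14.83 pos [0.5708 0.2494 0.1263] F [ 0.13 -0.36 -1.07] open 0.0355
 to go mm [0.7 0.1 3.3] |3| turn deg [ 0.05  0.13 -0.05] tool tilt [-0.12 -0.07]
```

```bash
python3 -m handwheel '255 0.0007 0 0.0015 0 0.1 0; 255 0.0008 0 0.003 0 0.1 0; 255 0.0008 0 0.0034 0 0.1 0; 255 0.0008 0 0.0034 0 0.1 0; 255 0.0008 0 0.0034 0 0.1 0'; python3 -m handwheel '255 0 0 0 0 0 0;255 0 0 0 0 0 0;255 0 0 0 0 0 0;255 0 0 0 0 0 0;255 0 0 0 0 0 0'
python3 - <<'E'
from h import *
go(.5715,.2494,.123,6.5)
p,d=read_camera('side'); q,e=read_camera('top')
o=np.zeros((600,800,3),np.uint8); A=crop(p[:,:,::-1].copy(),255,110,80,100,6); o[:,:480]=A
o[:225,480:]=cv2.resize(q[150:300,180:393,::-1],(320,225)); o[300:500,480:]=cv2.resize(p[:,:,::-1],(320,200))
cv2.imwrite('pics/f1.png',o)
a=np.radians(6.5);n=np.array([-np.sin(a),np.cos(a)]);l=np.array([np.cos(a),np.sin(a)])
C=cloud("side",d).reshape(-1,3); k=C[(C[:,2]>.087)&(C[:,2]<.125)&(C[:,0]>.5)&(C[:,0]<.65)&(C[:,1]>.22)&(C[:,1]<.26)]
print(len(k),"zmin",k[:,2].min(),"along",np.percentile(k[:,:2]@l,[1,99]),"n",np.percentile(k[:,:2]@n,[5,25,50]))
print(abs(read_state()['qd']).max())
E
```

```text
t: 15.25
eef_pos: [0.5716, 0.2495, 0.1229]
ee_rot: [0.0, 0.998, 0.056, -0.0]
ft_force: [0.8, 0.7, -1.3]
opening: 0.0354
t: 15.67
eef_pos: [0.5716, 0.2495, 0.1229]
ee_rot: [0.0, 0.998, 0.056, -0.0]
ft_force: [0.1, 0.4, -1.7]
opening: 0.0353
t 15.67 pos [0.5716 0.2495 0.1229] F [ 0.06  0.41 -1.73] open 0.0353
 to go mm [-0.1  0.1 -0.1] |0| turn deg [ 0.05  0.03 -0.06] tool tilt [-0.02 -0.05]
266 zmin 0.09114516103138084 along [0.55298692 0.63666357] n [0.1590268  0.16329479 0.16493542]
0.0023883672890660287
```

View pics/f1.png

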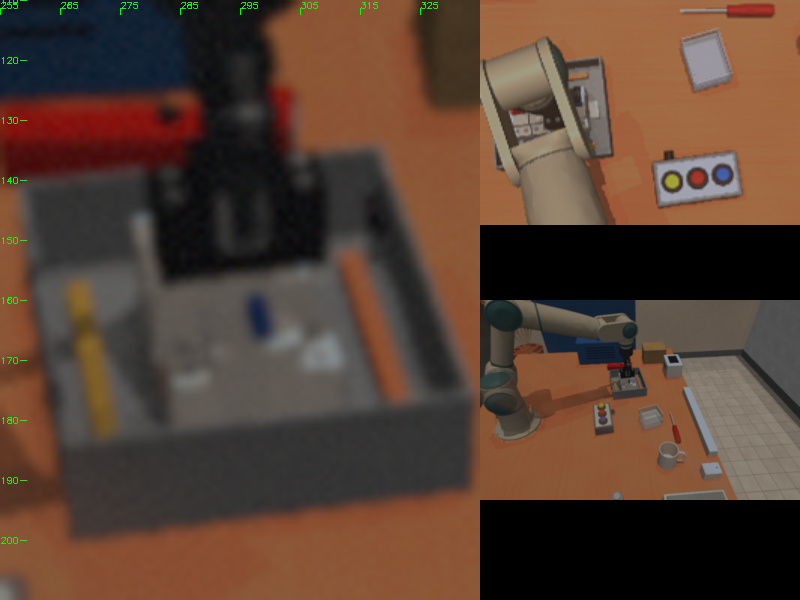

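The breaker hangs over the gap between the blue-toggle breakers, with its lower edge from (281,157) to (309,154). Trays, mug, screwdriver and torch are in place and the buttons are up. The arm is still, so I'm handing in.

```bash
python3 -c "
from cell import *
print(sign_off()); print(read_state()['eef_pos'])"
```

```text
the job is handed in; nothing more can be done
None
the job is handed in; nothing more can be done
```

The job is handed in at about 16 s of robot time, with the arm still holding the spare breaker over the gap.

- **Buttons:** I pressed red, yellow and blue in that order. Each went against its stop (TCP z about 0.085, 12–17 N) and was let back up before the next.
- **Carry:** I gripped the spare (about 35 mm opening), lifted its underside to about 0.19 m and carried it over the button box side of the trays. No contact force showed on the way.
- **Final position:** In the last side-camera measurement the breaker was about 1 mm or less from the gap along its length and well under 1 mm across it. The tool was within 0.1° of the yaw I measured for the row and of upright. The arm was at rest.
- **Height:** The underside is about 15 mm above the flat tops by the arm's pose, and about 17 mm by the depth camera's lowest point.
- **Loose things:** The last pictures showed the trays, mug, torch and screwdriver in place. The door stop was only just in view and I did not check it closely.

**Disagreements:**
- The two cameras differ by 1–2 mm on the gap's position along the breaker's length, so I aimed between them.
- The wrist force read 1.1–1.7 N at the end, where the breaker's weight is about 2.2 N. I put that down to sensor noise, as the pictures show no contact.

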